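Make up two lamp test kits

TASK

Make up the two lamp test kits from the stock on the bench. In the three-compartment tray put the tall heat sink in the wide compartment, the long lens tube in the middle one and the domed lamp in the narrow end one; in the two-compartment tray put the low heat sink in the wide compartment and the reflector cup in the narrow one. Set each part down upright and flat on the tray floor without dropping it, and leave the short tube, the flat lamp and the light meter where they are.

Things in the scene. Friction and masses are not known exactly. Their poses are not given: they have to be found in the camera images.
- tray_three: Fixed tray (grey floor, white rims), left or right of the stock, three compartments in a row along its x (within 15 deg of world x). Outside 206 x 82 x 12 mm, floor 4 mm thick, rims and dividers 4 mm thick, tops at 12 mm. Inside width (y) 74 mm. Compartment centres at y = 0: wide (78 mm long) x = -60 mm, middle (56 mm) x = +11 mm, narrow end (56 mm) x = +71 mm. Origin: centre of underside, z up.
- tray_two: Fixed tray (grey floor, white rims) on the other side of the stock, two compartments in a row along its x (within 15 deg of world x). Outside 146 x 82 x 12 mm, floor 4 mm thick, rims and divider 4 mm thick, tops at 12 mm. Inside width (y) 74 mm. Compartment centres at y = 0: narrow (56 mm long) x = -41 mm, wide (78 mm) x = +30 mm. Origin: centre of underside, z up.
- sink_tall: Tall heat sink: bare aluminium block of upright fins, 52 x 52 mm and 68 mm high, about 0.26 kg; grip it across two opposite flat sides (it counts as a solid block). Origin: centre of its underside, z up. x and y square to its sides. Stands upright on the bench.
- sink_low: Low heat sink: the same 52 x 52 mm finned aluminium block but only 44 mm high, about 0.18 kg; grip it across two opposite flat sides. Origin: centre of its underside, z up. x and y square to its sides. Stands upright on the bench.
- tube_long: Long lens tube: upright black plastic tube open at both ends, outside diameter 34 mm, bore 27 mm, 68 mm high, about 0.07 kg. Origin: centre of its underside, z up. Stands upright on the bench.
- tube_short: Short lens tube, not wanted in any kit: the same black tube, 34 mm in diameter, only 40 mm high. Origin: centre of its underside, z up. Stands upright on the bench.
- lamp_dome: Domed lamp: black round housing 38 mm in diameter and 34 mm high with a white dome on top (32 mm in diameter, 48 mm high in all), about 0.12 kg; grip the housing. Origin: centre of its underside, z up. Stands upright on the bench.
- lamp_flat: Flat lamp, not wanted in any kit: the same black housing 38 mm in diameter and 34 mm high, with a flat glass front and a small yellow spot instead of the dome, 37 mm high in all. Origin: centre of its underside, z up. Stands upright on the bench.
- reflector: Reflector cup: open aluminium cup, 44 mm high; narrow foot 34 mm in diameter, flaring to a straight-sided upper band 46 mm in diameter from 22 mm height to the rim; about 0.06 kg; grip it across the upper band. Origin: centre of its underside, z up. Stands upright on the bench.
- meter: Light meter, not for a kit: flat black box 70 (x) x 44 (y) x 22 mm lying among the stock, pale screen and round white sensor on top. Origin: centre of its underside. Stock parts, meter, a tape roll (48 mm wide, 19 high) and a screw jar (40 mm wide, 45 high) stand at least 90 mm apart, centre to centre; none is taller than 68 mm.

How it is judged:
At the end, for the whole second after the job is handed in: Each of the five parts is in its own compartment, within 18 mm along and 24 mm across of its centre, flat on the tray floor (within 4 mm), upright within 0.1 rad, released and at rest; short tube, flat lamp and meter upright and within 20 mm of their starts (x of sink_tall in the frame of tray_three between -0.078 and -0.042 m and y of sink_tall in the frame of tray_three between -0.024 and 0.024 m and z of each of sink_tall, tube_long, lamp_dome in the frame of tray_three below 0.008 m and angle between each of sink_tall, tube_long, lamp_dome, sink_low, reflector, tube_short, lamp_flat, meter's own z axis and vertical below 0.1 rad and linear speed of each of sink_tall, tube_long, lamp_dome, sink_low, reflector below 0.02 m/s and angular speed of each of sink_tall, tube_long, lamp_dome, sink_low, reflector below 0.2 rad/s and contact force between each of sink_tall, tube_long, lamp_dome, sink_low, reflector and the fingers below 0.05 N and x of tube_long in the frame of tray_three between -0.007 and 0.029 m and y of tube_long in the frame of tray_three between -0.024 and 0.024 m and x of lamp_dome in the frame of tray_three between 0.053 and 0.089 m and y of lamp_dome in the frame of tray_three between -0.024 and 0.024 m and x of sink_low in the frame of tray_two between 0.012 and 0.048 m and y of sink_low in the frame of tray_two between -0.024 and 0.024 m and z of each of sink_low, reflector in the frame of tray_two below 0.008 m and x of reflector in the frame of tray_two between -0.059 and -0.023 m and y of reflector in the frame of tray_two between -0.024 and 0.024 m and distance of each of tube_short, lamp_flat, meter from where it was at the start of the episode below 0.02 m); the robot touches nothing.
It fails at once if the short tube, the flat lamp or the meter is shifted by more than 20 mm (distance of any of tube_short, lamp_flat, meter from where it was at the start of the episode above 0.02 m).
It fails at once if a part for the kits is dropped: it falls free while its underside is more than 20 mm above the table ((height (world z) of sink_tall above 0.02 m and contact force between sink_tall and anything else below 0.001 N) or (height (world z) of tube_long above 0.02 m and contact force between tube_long and anything else below 0.001 N) or (height (world z) of lamp_dome above 0.02 m and contact force between lamp_dome and anything else below 0.001 N) or (height (world z) of sink_low above 0.02 m and contact force between sink_low and anything else below 0.001 N) or (height (world z) of reflector above 0.02 m and contact force between reflector and anything else below 0.001 N)).
It also fails if it takes over 112 s, if anything falls off the work surface, if the arm or the gripper's body presses on something with over 40 N, if the wrist force passes 120 N, or if a joint passes its speed limit or range.

ROBOT

A 6-joint arm with a two-finger parallel gripper is mounted at the origin on the work surface. World frame = base frame: x ahead of the robot, y to its left, z up, the work surface at z = 0. Lengths are in m, angles in rad, forces in N, time in s.
With the tool pointing down it reaches from about 0.35 to 0.975 m from the base axis. Payload 4.9 kg.
Tool frame: the origin (TCP) lies at the very end of the fingers, on their centre line; the grasp point (between the pads) lies 19 mm behind it; z points along the fingers, x is the direction in which the jaws open and shut, and the axes are right-handed (so a half turn about z gives the same grasp; the last joint's range is limited). The gripper opens to 85 mm and grips with 20 to 120 N. Pads are 22 mm wide; open, the fingers measure 114 mm over their backs; the gripper's body (76 mm by 85 mm) begins 54 mm behind the grasp point. The pads swing forward as they close: fully open they stand 13 mm farther back than shut.
Start: joints at [1.163, 0.053, 1.613, -0, 1.476, -0.119], TCP at [0.178, 0.599, 0.231] pointing down, gripper open.
Joint ranges: [-3.01, 3.01], [-1.01, 2.22], [0.06, 2.58], [-1.02, 4.17], [0.09, 2.62], [-3.14, 3.14]. Speed limits (rad/s): [2.57, 2.57, 3.14, 3.14, 3.14, 3.14].

INTERFACE

Orientations are given as a rotation vector (axis times angle).
In Python, from station import monitor, imaging, ticket gives the robot as it stands.
- The arm moves only by the tool step_arm, never from a script. Its argument "targets" is one flat list of numbers, 4 for each row, row after row: the shift along the tool's x, y, z in m, then the turn about the tool's z in rad. In form: [tx, ty, tz, roll, tx, ty, tz, roll, ...]. A call has 1 to 12 rows; each row is the pose to reach, as a shift and turn from the pose measured when the call began, along the tool's axes at that moment; what a row does not reach only later rows make up. A row lasts 1/12 s, in which the tool goes at most 41.7 mm and 7.16 degrees, less where a joint would pass 70% of its speed; a pose out of reach is approached as far as the arm can. A call with a gripper value outside its range is refused whole. "grip" is the finger opening in m, from 0 to 0.0854, set as the call begins (left out, the last holds). The fingers move at their own pace and stop on an object; "force" is the grip in N (left out, the last holds). Time passes only in rows, so rows that repeat a pose let the fingers close. It gives the time, the measured TCP pose, the force and the opening at its end, in the units of the state.
- monitor.get_obs(): the state, without advancing time (a new reading comes with each control period).
- imaging.get_image(name): name is "side" or "top" or "wrist"; returns a dict with "color" (420x560x3 uint8, red, green, blue), "depth" (420x560 float32, m along the optical axis (not along the pixel's ray), 0 where there is no reading), "fov_y" (degrees; the focal length in pixels is half the picture's height over the tangent of half this angle, whatever the lens; pixels are square), "cx", "cy" (the principal point, pixels), "R" (3x3) and "t" (3): a world point X has camera coordinates R X + t. Camera axes: x right, y down, z forward; pixel columns grow to the right and rows downward; lengths in m; the calibration is good to about 2 mm. A picture is of the moment at which its call begins.
- ticket.finish_job(): hands the job in, once; it reports no verdict.
Trained networks look in a picture, given as the dict that the camera call returned (one of the last four; its "shot" number tells which), for a name from the list of things; names that differ only in an ending like _2 or _b are one class to them, and where a whole thing is asked for, a point or a joint stands for the part that bears it (a point fixed in the world has none). Each returns a list of dicts, best first, with "score" (0 to 1); they miss things now and then, are a little off and sometimes report something else, mostly with a low value. They report only what shows in the picture. A call takes as long as a camera call.
- imaging.search_frame(name, picture): "uv" ([column, row] in pixels, amid what is visible of it).
- imaging.mark_of(name, picture): "uv" ([column, row] in pixels: a listed point, or the origin of a listed thing).
The state is a dict: "t": time; "q": joint angles; "dq": joint speeds; "effort": joint torques, N m; "tool_pos": TCP position; "tool_rot": TCP orientation; "contact_force": force on the tool from outside, world axes, zero at the start; "wrist_torque": the same for the moment, N m; "opening": finger opening in m.
Only numpy, scipy, OpenCV 4.12 (cv2) and the standard library are available. Lean on these libraries where they do the work, as an engineer would, in place of code of your own. Each camera call takes 0.05 s, during which the arm holds its last target.

## Working session

There is one attempt and no reset: what is moved stays moved. The work goes in short steps, Python scripts to look and compute and a tool call to move; the robot and the scene stay as the last step left them, time stands still between calls to the robot, and variables do not carry over. Pictures are saved under pics/ and viewed, and the job is handed in when it is done.

Besides the shell and the picture viewer there is one more tool, called after "Request:" in YAML: its name, and indented under it one key for each argument. step_arm: Moves the arm, as the interface text tells. Its arguments: {"type":"object","properties":{"targets":{"type":"array","items":{"type":"number"}},"grip":{"type":"number"},"force":{"type":"number"}},"required":["targets"]}

```bash
mkdir -p pics; ls; cat > h.py <<'E'
import numpy as np, cv2
from station import monitor, imaging, ticket
def f(p): return p["color"].shape[0]/2/np.tan(np.radians(p["fov_y"])/2)
def pix2z(p,uv,z):
    F=f(p); d=np.array([(uv[0]-p["cx"])/F,(uv[1]-p["cy"])/F,1.]); R=np.array(p["R"]);t=np.array(p["t"])
    c=-R.T@t; w=R.T@d; return c+w*(z-c[2])/w[2]
def cloud(p):
    F=f(p); D=p["depth"]; v,u=np.mgrid[:D.shape[0],:D.shape[1]]
    P=np.stack([(u-p["cx"])/F*D,(v-p["cy"])/F*D,D],-1)
    return (P-np.array(p["t"]))@np.array(p["R"])
def proj(p,X):
    c=np.array(p["R"])@np.array(X)+p["t"]; F=f(p); return F*c[0]/c[2]+p["cx"],F*c[1]/c[2]+p["cy"]
def save(p,n): cv2.imwrite("pics/"+n+".png",p["color"][...,::-1])
E
python3 - <<'E'
from h import *
o=monitor.get_obs(); print(o)
p=imaging.get_image("top"); save(p,"top0"); np.save("top0d.npy",cloud(p))
print(-np.array(p["R"]).T@p["t"],p["R"],p["fov_y"],f(p),p["cx"],p["cy"])
for n in "tray_three tray_two sink_tall sink_low tube_long tube_short lamp_dome lamp_flat reflector meter".split():
    for k in ("search_frame","mark_of"):
        r=getattr(imaging,k)(n,p); print(n,k,[(np.round(a["uv"]),round(a["score"],2),pix2z(p,a["uv"],0).round(3)[:2]) for a in r[:3]])
p=imaging.get_image("side"); save(p,"side0"); print(-np.array(p["R"]).T@p["t"])
E
```

```text
pics
{'t': 0.0, 'q': array([ 1.16301394e+00,  5.33352427e-02,  1.61432717e+00, -3.16812402e-05,
        1.47600388e+00, -1.19029977e-01]), 'dq': array([ 0.00095637,  0.00097573, -0.00158864, -0.0001004 ,  0.00046783,
       -0.00060629]), 'effort': array([ 3.51657563e-04, -3.93688345e+01, -3.70174491e+01, -1.73623703e-04,
        7.08846506e-03,  1.21199434e-05]), 'tool_pos': array([0.17774356, 0.59852613, 0.23005661]), 'tool_rot': array([ 2.51708505,  1.87808744, -0.00279784]), 'contact_force': array([ 0.05539211,  0.56789019, -0.25330385]), 'wrist_torque': array([ 0.03744561, -0.00220722,  0.00274612]), 'opening': 0.08572665223546964}
[0.45161499 0.00773279 0.96562576] [[ 0.00150866 -0.9999677   0.00789446]
 [-0.99348531 -0.00239837 -0.11393505]
 [ 0.1139503  -0.00767114 -0.99345683]] 52.614584042982344 424.7666028665477 275.90636030766717 212.09492588320055
tray_three search_frame [(array([122., 230.]), 0.82, array([0.521, 0.349])), (array([348., 271.]), 0.61, array([ 0.429, -0.163]))]
tray_three mark_of [(array([120., 227.]), 0.58, array([0.528, 0.355])), (array([210., 215.]), 0.
[... 1011 characters left out ...]
ray([304., 215.]), 0.62, array([ 0.557, -0.064]))]
lamp_dome mark_of [(array([305., 214.]), 0.7, array([ 0.558, -0.067]))]
lamp_flat search_frame []
lamp_flat mark_of [(array([347., 218.]), 0.55, array([ 0.55 , -0.163])), (array([211., 166.]), 0.34, array([0.668, 0.151]))]
reflector search_frame [(array([253., 163.]), 0.79, array([0.677, 0.053]))]
reflector mark_of [(array([255., 165.]), 0.74, array([0.671, 0.05 ])), (array([346., 217.]), 0.67, array([ 0.552, -0.16 ])), (array([207., 265.]), 0.28, array([0.442, 0.156]))]
meter search_frame [(array([205., 263.]), 0.95, array([0.446, 0.16 ]))]
meter mark_of [(array([204., 266.]), 0.77, array([0.439, 0.162]))]
[0.07495582 0.55258768 0.46537579]
```

View pics/top0.png

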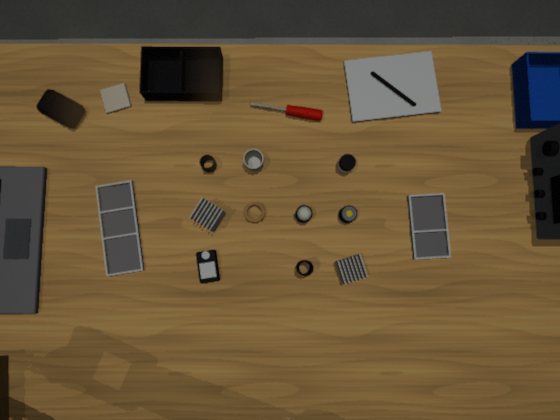

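```bash
python3 - <<'E'
from h import *
from scipy import ndimage
C=np.load("top0d.npy"); H=C[...,2]
print("table",np.median(H))
lab,n=ndimage.label((H>0.015)&(H<0.09)&(C[...,0]>0.3)&(C[...,0]<0.8))
for i in range(1,n+1):
    m=lab==i
    if m.sum()<60: continue
    h=np.percentile(H[m],90); k=m&(H>h-0.006)
    pts=C[k][:,:2].astype(np.float32); r=cv2.minAreaRect(pts*1000); cc,rad=cv2.minEnclosingCircle(pts*1000)
    vv,uu=np.where(k); print(i,m.sum(),"top",h.round(4),"uv",uu.mean().round(),vv.mean().round(),"rect",np.round(r[0],1),np.round(r[1],1),round(r[2],1),"circ",np.round(cc,1),round(rad,1),"max",H[m].max().round(4))
c=np.load("top0d.npy")
for s,nm in ((1,'three'),(-1,'two')):
    m=(H>0.008)&(H<0.0175)&(C[...,1]*s>0.21)&(C[...,0]>0.35)&(C[...,0]<0.75)
    l,nn=ndimage.label(m); sz=ndimage.sum(m,l,range(1,nn+1)); m=l==1+np.argmax(sz)
    r=cv2.minAreaRect((C[m][:,:2]*1000).astype(np.float32)); print(nm,m.sum(),r)
E
```

```text
table -0.0005606424516684739
1 2779 top 0.0814 uv 554.0 180.0 rect [ 620.9 -583.4] [ 20.9 237.6] 89.8 circ [ 620.9 -593. ] 118.8 max 0.09
2 632 top 0.0308 uv 62.0 113.0 rect [778.5 497.8] [99.7 42.7] 89.9 circ [796.8 497.8] 49.9 max 0.0335
3 327 top 0.0267 uv 306.0 112.0 rect [790.9 -63.3] [83.5 20.6] 82.8 circ [794.1 -63.7] 41.7 max 0.0291
28 203 top 0.0443 uv 253.0 159.0 rect [676.4  52.7] [42.3 45.2] 89.9 circ [676.2  52.5] 23.0 max 0.0467
29 266 top 0.0464 uv 347.0 162.0 rect [ 669.8 -156.4] [34.6 35.4] 61.4 circ [ 670.1 -156.8] 18.4 max 0.0485
30 142 top 0.0404 uv 206.0 162.0 rect [670.2 155.7] [33.  32.4] 19.0 circ [670.2 155.2] 17.1 max 0.0451
181 680 top 0.0679 uv 205.0 214.0 rect [551.  151.1] [53.1 51.8] 59.0 circ [550.6 150.8] 36.0 max 0.0719
204 190 top 0.0202 uv 254.0 212.0 rect [560.6  50.8] [46.3 46.1] 19.1 circ [560.7  50.7] 23.7 max 0.0229
219 235 top 0.0464 uv 304.0 213.0 rect [555.8 -59.8] [24.3 26.8] 89.2 circ [555.7 -59.8] 14.2 max 0.0493
226 247 top 0.0385 uv 348.0 214.0 rect [ 554.9 -158.8] [35.5 35.9] 88.0 circ [ 555.  -158.8] 18.7 max 0.0407
271 339 top 0.0178 uv 21.0 228.0 rect [519.7 575.6] [68.6 76.1] 80.3 circ [516.  568.7] 43.2 max 0.0203
329 120 top 0.0178 uv 11.0 243.0 rect [489.4 590.1] [39.7 32.6] 39.6 circ [488.9 589. ] 21.4 max 0.0211
378 632 top 0.0236 uv 207.0 266.0 rect [439.2 153. ] [69.9 43. ] 9.8 circ [439.5 152.2] 38.8 max 0.0273
396 561 top 0.0444 uv 352.0 269.0 rect [ 433.8 -163.4] [51.8 52.2] 17.7 circ [ 433.3 -163.7] 36.1 max 0.0475
419 123 top 0.0688 uv 305.0 268.0 rect [436.3 -59.9] [32.6 31.3] 45.2 circ [436.7 -59.9] 16.7 max 0.0714
three 5460 ((506.49542236328125, 575.0865478515625), (313.383056640625, 99.45581817626953), 0.47564297914505005)
two 485 ((530.7753295898438, -344.927490234375), (146.11489868164062, 83.9620361328125), 3.4126150608062744)
```

View pics/side0.png

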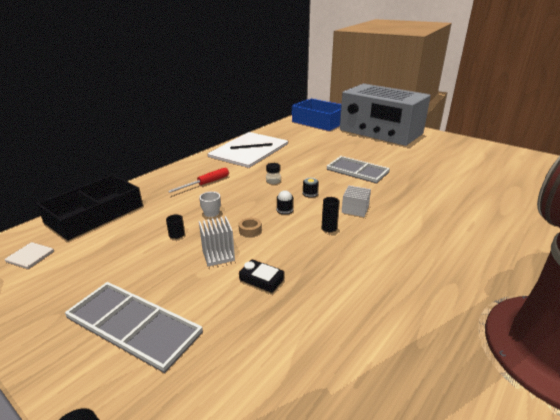

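Top view: the tall sink is at (207,214), the low sink at (352,269), the long tube at (304,268) with its top at 68 mm, and the domed lamp at (304,213). The reflector is at (253,160). The parts to leave are the short tube at (207,162), the flat lamp at (348,214) and the meter at (207,266). The wide compartments sit at the near end of tray_three and the far end of tray_two. Next I'll measure the trays.

```bash
python3 - <<'E'
from h import *
from scipy import ndimage
p=imaging.get_image("top"); rgb=p["color"].astype(int)
hsv=cv2.cvtColor(p["color"],cv2.COLOR_RGB2HSV)
out={}
for nm,(x0,x1,y0,y1) in dict(three=(85,155,170,285),two=(398,462,183,268)).items():
    sub=hsv[y0:y1,x0:x1]; m=(sub[...,1]<70)   # grey/white vs wood
    m=ndimage.binary_fill_holes(m); l,n=ndimage.label(m); m=l==1+np.argmax(ndimage.sum(m,l,range(1,n+1)))
    v,u=np.where(m)
    P=np.array([pix2z(p,(a+x0,b+y0),0.010)[:2] for a,b in zip(u,v)])
    r=cv2.minAreaRect((P*1000).astype(np.float32))
    q=P-P.mean(0); w,V=np.linalg.eigh(q.T@q); a=V[:,1]; a=a*np.sign(a[0])
    print(nm,"rect",r,"mean",P.mean(0)*1000,"ang",np.degrees(np.arctan2(a[1],a[0])), m.sum())
    g=rgb.sum(2)[y0:y1,x0:x1]; R=g>330; R&=m
    ax=a; s=(P-P.mean(0))@ax; val=g[v,u]
    h,e=np.histogram(s,bins=56,weights=val); c,_=np.histogram(s,bins=e)
    print([(round((e[i]+e[i+1])*500),int(h[i]/max(c[i],1))) for i in range(len(h))])
E
```

```text
three rect ((526.5897216796875, 353.12823486328125), (207.0744171142578, 85.34343719482422), 9.545737266540527) mean [525.26905006 353.12328636] ang 9.557346601735278 3480
[(-100, 344), (-97, 268), (-93, 231), (-89, 236), (-86, 240), (-82, 230), (-78, 234), (-75, 232), (-71, 234), (-67, 234), (-63, 236), (-60, 229), (-56, 236), (-52, 236), (-49, 232), (-45, 237), (-41, 230), (-38, 232), (-34, 236), (-30, 231), (-26, 235), (-23, 227), (-19, 329), (-15, 294), (-12, 234), (-8, 232), (-4, 233), (-1, 234), (3, 232), (7, 236), (11, 230), (14, 236), (18, 230), (22, 231), (25, 235), (29, 231), (33, 232), (36, 218), (40, 291), (44, 321), (48, 237), (51, 236), (55, 230), (59, 230), (62, 233), (66, 232), (70, 232), (73, 231), (77, 229), (81, 233), (85, 234), (88, 233), (92, 232), (96, 218), (99, 245), (103, 349)]
two rect ((531.5988159179688, -345.5321960449219), (147.28103637695312, 85.58448791503906), 3.3139524459838867) mean [ 530.92221327 -345.62209406] ang 3.098551439379966 2442
[(-72, 344), (-69, 331), (-67, 246), (-64, 227), (-61, 226), (-59, 225), (-56, 231), (-53, 230), (-51, 224), (-48, 227), (-45, 225), (-43, 232), (-40, 231), (-38, 230), (-35, 228), (-32, 228), (-30, 227), (-27, 232), (-24, 226), (-22, 225), (-19, 224), (-16, 225), (-14, 229), (-11, 345), (-9, 317), (-6, 243), (-3, 225), (-1, 224), (2, 226), (5, 229), (7, 230), (10, 233), (12, 221), (15, 225), (18, 226), (20, 227), (23, 234), (26, 228), (28, 229), (31, 227), (34, 229), (36, 226), (39, 227), (41, 232), (44, 230), (47, 227), (49, 225), (52, 225), (55, 227), (57, 230), (60, 229), (63, 229), (65, 225), (68, 203), (70, 321), (73, 359)]
```

```bash
cat >> h.py <<'E'
from scipy.spatial.transform import Rotation as Ro
def delta(x,y,z,phi,frm=None):
    """mm, deg -> tool shift m, roll; frm optional (pos,rot)"""
    o=monitor.get_obs(); R=Ro.from_rotvec(o["tool_rot"]).as_matrix(); p=np.array(o["tool_pos"])
    d=R.T@(np.array([x,y,z])/1000-p); a=np.degrees(np.arctan2(R[1,0],R[0,0]))
    w=(phi-a+90)%180-90
    print("t",round(o["t"],2),"pos",p.round(4),"phi",a.round(1),"tilt",np.degrees(np.arccos(-R[2,2])).round(2),"q",np.round(o["q"],2),"open",round(o["opening"],4),"F",np.round(o["contact_force"],1))
    print("  shift",d.round(4),"roll",round(-np.radians(w),3), "total mm",np.linalg.norm(d)*1000)
E
python3 -c "
from h import *
delta(551,151,130,59)"
```

```text
t 1.15 pos [0.178  0.5991 0.2313] phi 73.5 tilt 0.0 q [ 1.16  0.05  1.61  0.    1.48 -0.12] open 0.0856 F [ 0.3 -0.3  1.6]
  shift [-0.3233  0.4852  0.1013] roll 0.252 total mm 591.7869634859475
```

Request:
step_arm:
  targets: [-0.01,0.015,0.003,0.01,-0.03,0.045,0.009,0.03,-0.05,0.075,0.015,0.05,-0.07,0.105,0.022,0.07,-0.09,0.135,0.028,0.09,-0.112,0.168,0.035,0.11,-0.134,0.2,0.042,0.13,-0.155,0.233,0.049,0.15,-0.176,0.265,0.055,0.17,-0.198,0.297,0.062,0.19,-0.22,0.33,0.07,0.21,-0.24,0.36,0.075,0.252]

```text
t: 2.15
tool_pos: [0.4556, 0.2645, 0.1558]
tool_rot: [2.735, 1.545, -0.0]
contact_force: [-0.2, 1.7, 0.1]
opening: 0.0854
```

```bash
python3 -c "
from h import *
delta(551,151,130,59)"
```

```text
t 2.15 pos [0.4556 0.2645 0.1558] phi 58.9 tilt 0.01 q [ 0.38 -0.12  1.91 -0.    1.35 -0.64] open 0.0854 F [-0.2  1.7  0.1]
  shift [-0.0479  0.1403  0.0258] roll -0.002 total mm 150.49840450016956
```

Request:
step_arm:
  targets: [-0.01,0.03,0.006,0,-0.022,0.065,0.012,0,-0.034,0.1,0.018,0,-0.044,0.13,0.024,0,-0.048,0.14,0.026,0,-0.048,0.14,0.026,0]

```text
t: 2.65
tool_pos: [0.5516, 0.1491, 0.1292]
tool_rot: [2.738, 1.54, -0.002]
contact_force: [-0.7, -0.0, 0.3]
opening: 0.0854
```

```bash
python3 -c "
from h import *
delta(551,151,30,59)
p=imaging.get_image('wrist'); save(p,'w1')
from scipy import ndimage
C=cloud(p);H=C[...,2]
k=(H>0.058)&(H<0.08);k&=np.hypot(C[...,0]-.551,C[...,1]-.151)<.06
print(k.sum(),H[k].mean(),cv2.minAreaRect((C[k][:,:2]*1000).astype(np.float32)),proj(p,[.551,.151,.068]))
"
```

```text
t 2.65 pos [0.5516 0.1491 0.1292] phi 58.7 tilt 0.06 q [ 0.13  0.01  1.83 -0.    1.3  -0.89] open 0.0854 F [-0.7 -0.   0.3]
  shift [ 0.0014 -0.0014  0.0992] roll -0.005 total mm 99.21402441346861
3428 0.06696308051292815 ((551.62451171875, 151.93389892578125), (52.044036865234375, 53.04031753540039), 58.83377456665039) (np.float64(278.10878355529576), np.float64(228.6080605506114))
```

View pics/w1.png

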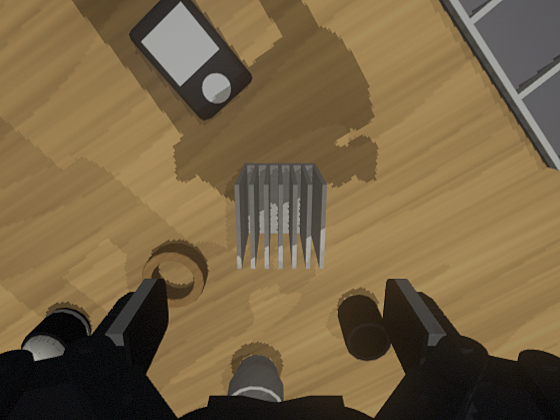

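The wrist view shows the tall sink square to the jaws at about (280,215). The wrist depth agrees with the top camera to 1 mm, so I'll descend.

Request:
step_arm:
  targets: [0.002,-0.002,0.015,-0.005,0.002,-0.002,0.04,-0.005,0.002,-0.002,0.065,-0.005,0.002,-0.002,0.083,-0.005,0.002,-0.002,0.093,-0.005,0.002,-0.002,0.095,-0.005,0.002,-0.002,0.095,-0.005]

```text
t: 3.28
tool_pos: [0.5493, 0.1543, 0.0345]
tool_rot: [-2.731, -1.55, 0.002]
contact_force: [0.4, 0.0, 1.0]
opening: 0.0858
```

Request:
step_arm:
  targets: [0,0,0,0,0,0,0,0,0,0,0,0,0,0,0,0,0,0,0,0,0,0,0,0,0,0,0,0,0,0,0,0]
  grip: 0.04
  force: 50

```text
t: 3.95
tool_pos: [0.5507, 0.1544, 0.0363]
tool_rot: [-2.732, -1.551, -0.002]
contact_force: [-1.4, -0.5, 5.6]
opening: 0.0511
```

Request:
step_arm:
  targets: [0,0,-0.004,0,0,0,-0.014,0,0,0,-0.03,0,0,0,-0.05,0,0,0,-0.07,0,0,0,-0.084,0,0,0,-0.09,0,0,0,-0.09,0]

```text
t: 4.62
tool_pos: [0.5516, 0.1545, 0.1284]
tool_rot: [2.731, 1.55, 0.007]
contact_force: [0.3, 0.3, -2.1]
opening: 0.0511
```

```bash
python3 -c "
from h import *
delta(467.1,343.1,125,99.5)"
```

```text
t 4.62 pos [0.5516 0.1545 0.1284] phi 59.2 tilt 0.25 q [ 0.14  0.01  1.83  0.    1.29 -0.89] open 0.0511 F [ 0.3  0.3 -2.1]
  shift [ 0.1186 -0.1693  0.0033] roll -0.704 total mm 206.71697761764577
```

Request:
step_arm:
  targets: [0.004,-0.006,0,-0.03,0.013,-0.019,0,-0.1,0.025,-0.037,0,-0.19,0.04,-0.058,0,-0.28,0.056,-0.08,0,-0.38,0.072,-0.103,0,-0.48,0.088,-0.125,0,-0.57,0.102,-0.145,0,-0.64,0.112,-0.16,0.002,-0.69,0.118,-0.168,0.003,-0.704,0.119,-0.169,0.003,-0.704,0.119,-0.169,0.003,-0.704]

```text
t: 5.62
tool_pos: [0.4669, 0.3432, 0.1241]
tool_rot: [2.028, 2.396, 0.003]
contact_force: [0.8, -0.6, -2.2]
opening: 0.0514
```

```bash
python3 -c "
from h import *
delta(467.1,343.1,40,99.5)
p=imaging.get_image('wrist'); save(p,'w2');p=imaging.get_image('side'); save(p,'s2')"
```

```text
t 5.62 pos [0.4669 0.3432 0.1241] phi 99.5 tilt 0.15 q [ 0.51  0.03  1.82 -0.    1.29 -1.23] open 0.0514 F [ 0.8 -0.6 -2.2]
  shift [-0.0001 -0.      0.0841] roll 0.0 total mm 84.07000450297802
```

View pics/w2.png

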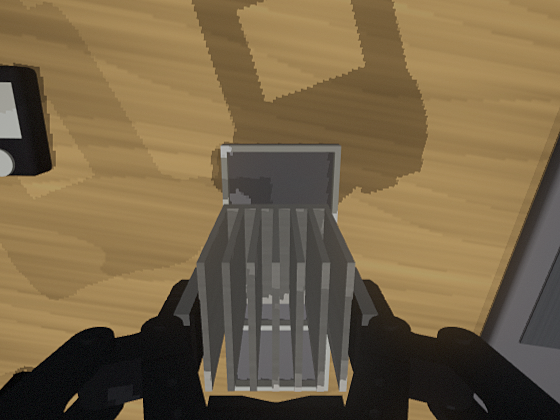

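View pics/s2.png

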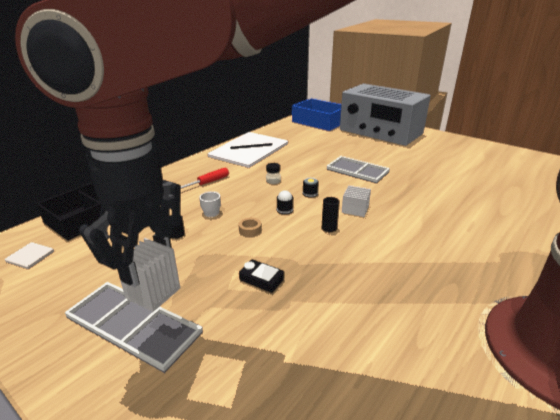

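Wrist view: the held sink (200–355, 210–390) is upright and lined up over the tray, whose near rim is at row 150. The side view agrees. I'll lower it.

Request:
step_arm:
  targets: [0,0,0.006,0,0,0,0.02,0,0,0,0.038,0,0,0,0.054,0,0,0,0.066,0,0,0,0.073,0,0,0,0.076,0,0,0,0.079,0,0,0,0.082,0,0,0,0.084,0,0,0,0.084,0]

```text
t: 6.63
tool_pos: [0.4683, 0.3427, 0.041]
tool_rot: [2.03, 2.394, 0.005]
contact_force: [-1.7, 0.0, -3.2]
opening: 0.0514
```

Request:
step_arm:
  targets: [0,0,0.001,0,0,0,0.001,0]

```text
t: 6.8
tool_pos: [0.4686, 0.3429, 0.0405]
tool_rot: [2.029, 2.394, 0.007]
contact_force: [-0.2, 0.7, -3.2]
opening: 0.0513
```

Request:
step_arm:
  targets: [0,0,0.001,0,0,0,0.002,0,0,0,0.002,0]

```text
t: 7.05
tool_pos: [0.469, 0.343, 0.0404]
tool_rot: [2.029, 2.394, 0.006]
contact_force: [-4.0, -2.5, 7.4]
opening: 0.0513
```

Request:
step_arm:
  targets: [0,0,0,0,0,0,0,0,0,0,0,0,0,0,0,0,0,0,-0.01,0,0,0,-0.03,0,0,0,-0.055,0,0,0,-0.075,0,0,0,-0.088,0,0,0,-0.09,0]
  grip: 0.075

```text
t: 7.88
tool_pos: [0.4704, 0.344, 0.1345]
tool_rot: [2.027, 2.393, 0.015]
contact_force: [0.6, 0.3, 0.5]
opening: 0.0755
```

```bash
python3 -c "
from h import *
delta(436.5,-60,130,99.5)
p=imaging.get_image('top'); save(p,'t3');C=cloud(p);H=C[...,2]
k=(H>0.062)&(H<0.08)&(np.hypot(C[...,0]-.467,C[...,1]-.343)<.05)
print(k.sum(),H[k].mean(),cv2.minAreaRect((C[k][:,:2]*1000).astype(np.float32)))"
```

```text
t 7.88 pos [0.4704 0.344  0.1345] phi 99.4 tilt 0.64 q [ 0.5   0.03  1.81 -0.    1.3  -1.23] open 0.0755 F [0.6 0.3 0.5]
  shift [-0.393  -0.0998  0.0026] roll -0.001 total mm 405.43453609312087
199 0.06815612132854997 ((469.8817138671875, 341.30523681640625), (50.52418518066406, 54.079261779785156), 9.436321258544922)
```

View pics/t3.png

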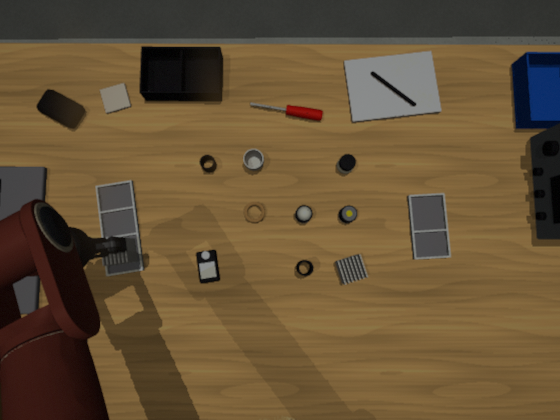

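The top view shows the tall sink standing in the wide compartment at (118,255), measured at (470,341) mm against a target of (467,343). Next is the long tube.

Request:
step_arm:
  targets: [-0.015,-0.004,0,0,-0.045,-0.012,0,0,-0.08,-0.02,0,0,-0.118,-0.03,0.001,0,-0.157,-0.04,0.001,0,-0.197,-0.05,0.001,0,-0.237,-0.06,0.002,0,-0.277,-0.07,0.002,0,-0.315,-0.08,0.002,0,-0.35,-0.089,0.002,0,-0.378,-0.096,0.003,0,-0.39,-0.099,0.003,0]
  grip: 0.06

```text
t: 8.93
tool_pos: [0.4345, -0.0601, 0.1267]
tool_rot: [2.034, 2.391, 0.009]
contact_force: [1.2, 0.5, 0.7]
opening: 0.0602
```

Request:
step_arm:
  targets: [-0.003,-0.001,0,0,-0.003,-0.001,0,0]

```text
t: 9.1
tool_pos: [0.4328, -0.0638, 0.1251]
tool_rot: [-2.038, -2.391, -0.007]
contact_force: [0.3, 0.9, 0.1]
opening: 0.0603
```

```bash
cat >> h.py <<'E'
def wr(n,x,y,zlo,zhi,rad=45):
    p=imaging.get_image('wrist'); save(p,n); C=cloud(p);H=C[...,2]
    k=(H>zlo/1e3)&(H<zhi/1e3)&(np.hypot(C[...,0]-x/1e3,C[...,1]-y/1e3)<rad/1e3)
    q=(C[k][:,:2]*1000).astype(np.float32); print("wrist",k.sum(),"h",H[k].mean().round(4),"rect",cv2.minAreaRect(q),"circ",cv2.minEnclosingCircle(q))
E
python3 -c "
from h import *
delta(436.5,-60,30,99.5)
wr('w4',436.5,-60,60,75)"
```

```text
t 9.1 pos [ 0.4328 -0.0638  0.1251] phi 99.1 tilt 0.26 q [-0.32 -0.33  2.14  0.    1.33 -2.05] open 0.0603 F [0.3 0.9 0.1]
  shift [0.0028 0.0039 0.0951] roll -0.007 total mm 95.22184935840005
wrist 1324 h 0.0664 rect ((436.6011962890625, -59.15952682495117), (33.34636688232422, 33.37406539916992), 74.21414184570312) circ ((436.5091552734375, -58.829280853271484), 17.04728126525879)
```

View pics/w4.png

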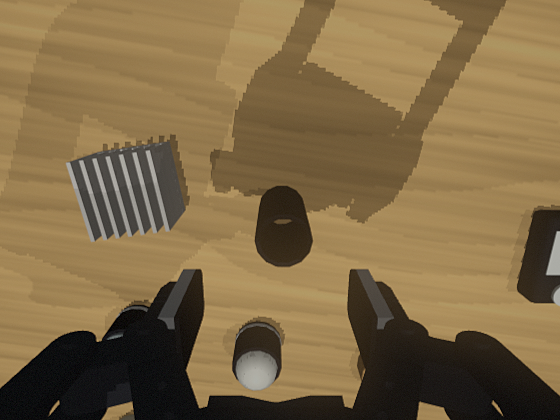

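The tube shows at (283,225), centred between the jaws, and the domed lamp is behind it at (257,365). I'll descend with small corrections.

Request:
step_arm:
  targets: [0.001,0.001,0.008,0,0.003,0.003,0.028,0,0.004,0.004,0.05,0,0.004,0.004,0.07,0,0.004,0.004,0.086,0,0.004,0.004,0.094,0,0.004,0.004,0.095,0,0.004,0.004,0.095,0]

```text
t: 9.82
tool_pos: [0.4365, -0.0572, 0.0299]
tool_rot: [-2.034, -2.393, -0.007]
contact_force: [-0.6, -0.6, 0.1]
opening: 0.0597
```

Request:
step_arm:
  targets: [0,0,0,0,0,0,0,0,0,0,0,0,0,0,0,0,0,0,0,0,0,0,0,0,0,0,0,0,0,0,0,0]
  grip: 0.02
  force: 35

```text
t: 10.48
tool_pos: [0.4376, -0.0573, 0.0311]
tool_rot: [2.035, 2.393, 0.009]
contact_force: [0.5, 0.6, 6.3]
opening: 0.0328
```

Request:
step_arm:
  targets: [0,0,-0.004,0,0,0,-0.014,0,0,0,-0.035,0,0,0,-0.06,0,0,0,-0.085,0,0,0,-0.102,0,0,0,-0.11,0,0,0,-0.11,0,0,0,-0.11,0]

```text
t: 11.23
tool_pos: [0.4368, -0.0578, 0.1408]
tool_rot: [2.035, 2.392, 0.009]
contact_force: [-0.3, 0.0, -0.8]
opening: 0.0325
```

```bash
python3 -c "
from h import *
delta(537,354.9,140,99.5)
p=imaging.get_image('wrist');save(p,'w5')"
```

```text
t 11.23 pos [ 0.4368 -0.0578  0.1408] phi 99.2 tilt 0.34 q [-0.3  -0.34  2.12  0.01  1.36 -2.04] open 0.0325 F [-0.3  0.  -0.8]
  shift [0.3913 0.1651 0.0029] roll -0.005 total mm 424.71289013300606
```

View pics/w5.png

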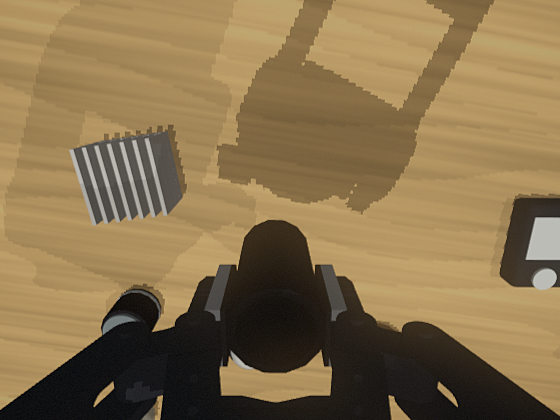

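The tube is held straight between the pads at (280,300). I'll carry it to the middle compartment.

Request:
step_arm:
  targets: [0.01,0.004,0,0,0.035,0.015,0,0,0.068,0.029,0,0,0.104,0.044,0.001,0,0.141,0.06,0.001,0,0.178,0.075,0.001,0,0.215,0.091,0.002,0,0.252,0.106,0.002,0,0.289,0.122,0.002,0,0.325,0.137,0.002,-0.005,0.355,0.15,0.003,-0.005,0.375,0.158,0.003,-0.005]

```text
t: 12.28
tool_pos: [0.5306, 0.3414, 0.1364]
tool_rot: [-2.025, -2.398, -0.004]
contact_force: [0.2, -0.5, -0.6]
opening: 0.0325
```

Request:
step_arm:
  targets: [0.01,0.004,0,0,0.015,0.006,0,0,0.015,0.006,0,0,0.015,0.006,0,0]

```text
t: 12.62
tool_pos: [0.5334, 0.3564, 0.1355]
tool_rot: [-2.025, -2.398, -0.001]
contact_force: [-0.0, 0.1, 0.0]
opening: 0.0326
```

```bash
python3 -c "
from h import *
delta(537,354.9,36,99.5)
p=imaging.get_image('wrist');save(p,'w6')"
```

```text
t 12.62 pos [0.5334 0.3564 0.1355] phi 99.6 tilt 0.2 q [ 0.47  0.17  1.66  0.    1.32 -1.27] open 0.0326 F [-0.   0.1  0. ]
  shift [-0.0024  0.0035  0.0995] roll 0.002 total mm 99.5508549831379
```

View pics/w6.png

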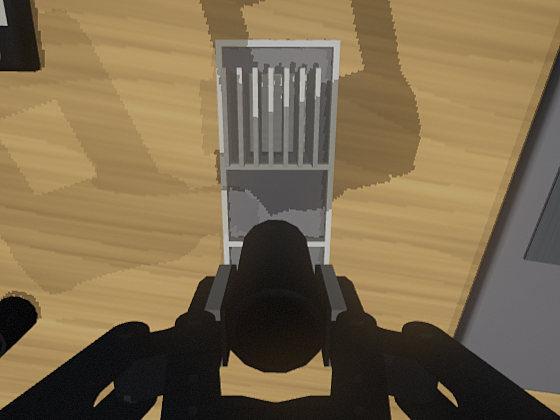

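The wrist view shows the sink flat in the wide compartment at (275,115). The tube is above the tray, centred on the tray's axis. I'll lower it.

Request:
step_arm:
  targets: [-0.001,0.001,0.006,0,-0.002,0.003,0.022,0,-0.002,0.003,0.044,0,-0.002,0.003,0.066,0,-0.002,0.003,0.082,0,-0.002,0.003,0.09,0,-0.002,0.003,0.094,0,-0.002,0.003,0.097,0,-0.002,0.003,0.099,0,-0.002,0.003,0.1,0,-0.002,0.003,0.1,0]

```text
t: 13.58
tool_pos: [0.5374, 0.3551, 0.0368]
tool_rot: [-2.026, -2.397, -0.004]
contact_force: [1.0, 0.3, -1.1]
opening: 0.0324
```

Request:
step_arm:
  targets: [0,0,0.001,0,0,0,0.001,0]

```text
t: 13.75
tool_pos: [0.5378, 0.3555, 0.0366]
tool_rot: [-2.026, -2.398, -0.006]
contact_force: [0.0, 0.3, -0.4]
opening: 0.0329
```

Request:
step_arm:
  targets: [0,0,0.001,0,0,0,0.002,0,0,0,0.002,0]

```text
t: 14.0
tool_pos: [0.5382, 0.3558, 0.0352]
tool_rot: [-2.026, -2.398, -0.007]
contact_force: [-0.6, -0.1, 1.5]
opening: 0.0328
```

Request:
step_arm:
  targets: [0,0,0.001,0,0,0,0.001,0]

```text
t: 14.17
tool_pos: [0.5384, 0.3558, 0.0352]
tool_rot: [-2.026, -2.398, -0.007]
contact_force: [-2.4, -2.2, 4.3]
opening: 0.0322
```

Request:
step_arm:
  targets: [0,0,0,0,0,0,0,0,0,0,0,0,0,0,0,0,0,0,-0.01,0,0,0,-0.03,0,0,0,-0.055,0,0,0,-0.078,0,0,0,-0.09,0,0,0,-0.095,0,0,0,-0.095,0]
  grip: 0.06

```text
t: 15.08
tool_pos: [0.539, 0.3558, 0.132]
tool_rot: [-2.027, -2.399, -0.011]
contact_force: [0.4, -0.9, -0.6]
opening: 0.06
```

```bash
python3 -c "
from h import *
delta(555.8,-59.8,130,99.5)
wr('w7',537,355,62,80,30)"
```

```text
t 15.08 pos [0.539  0.3558 0.132 ] phi 99.6 tilt 0.41 q [ 0.47  0.17  1.65  0.    1.31 -1.27] open 0.06 F [ 0.4 -0.9 -0.6]
  shift [-4.125e-01 -5.290e-02 -3.000e-04] roll 0.002 total mm 415.90162508608233
wrist 1382 h 0.0699 rect ((537.2018432617188, 354.75482177734375), (33.21514129638672, 33.19456481933594), 9.522222518920898) circ ((537.10888671875, 354.92816162109375), 16.932559967041016)
```

View pics/w7.png

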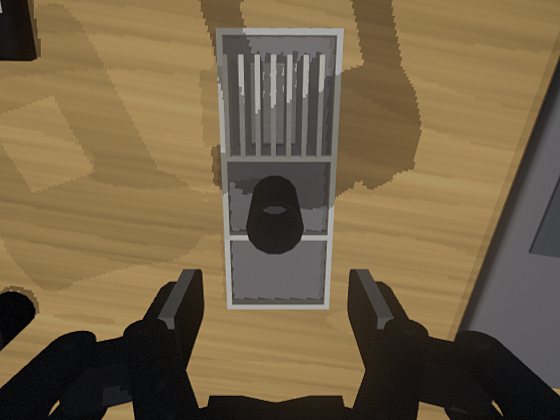

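The tube stands in the middle compartment at (275,215), measured at (537,355) mm, which is on target. Next is the domed lamp.

Request:
step_arm:
  targets: [-0.012,-0.0015,0,0,-0.042,-0.005,0,0,-0.08,-0.01,0,0,-0.118,-0.015,0,0,-0.157,-0.02,0,0,-0.197,-0.025,0,0,-0.237,-0.03,0,0,-0.277,-0.035,0,0,-0.315,-0.04,0,0,-0.35,-0.045,0,0,-0.38,-0.049,0,0,-0.4,-0.051,0,0]

```text
t: 16.13
tool_pos: [0.5528, -0.0508, 0.1262]
tool_rot: [-2.028, -2.394, -0.003]
contact_force: [0.8, 0.5, 1.0]
opening: 0.06
```

Request:
step_arm:
  targets: [-0.008,-0.002,0,0,-0.01,-0.002,0,0,-0.01,-0.002,0,0]

```text
t: 16.38
tool_pos: [0.5513, -0.0611, 0.1247]
tool_rot: [-2.027, -2.391, -0.002]
contact_force: [-0.4, 0.7, -0.5]
opening: 0.06
```

```bash
python3 -c "
from h import *
delta(555.8,-59.8,7,99.5)
wr('w8',555.8,-59.8,28,36,30)
wr('w8',555.8,-59.8,37,55,30)"
```

```text
t 16.38 pos [ 0.5513 -0.0611  0.1247] phi 99.4 tilt 0.4 q [-0.25 -0.02  1.87  0.    1.3  -1.98] open 0.06 F [-0.4  0.7 -0.5]
  shift [-0.0002  0.005   0.1176] roll -0.002 total mm 117.75723848572459
wrist 787 h 0.0336 rect ((555.5413818359375, -58.97431564331055), (37.337100982666016, 36.84933090209961), 9.521830558776855) circ ((555.8751831054688, -59.15707015991211), 19.014848709106445)
wrist 1611 h 0.0441 rect ((555.174072265625, -59.02309799194336), (29.484725952148438, 29.327192306518555), 55.07937240600586) circ ((555.6029052734375, -59.246673583984375), 15.202917098999023)
```

View pics/w8.png

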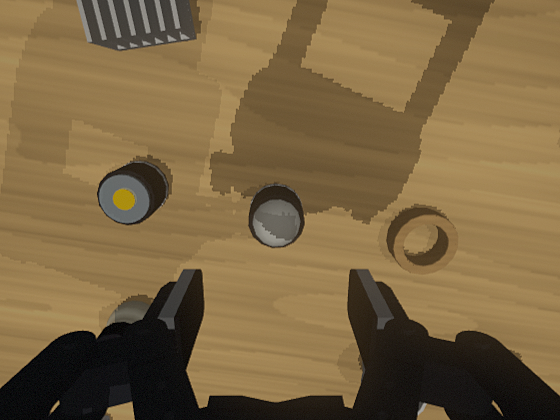

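The domed lamp is at (276,215), midway between the flat lamp (130,195) and the tape (425,235), with room for the fingers.

Request:
step_arm:
  targets: [0,0.001,0.008,0,0,0.003,0.028,0,0,0.005,0.055,0,0,0.005,0.08,0,0,0.005,0.1,0,0,0.005,0.112,0,0,0.005,0.117,0,0,0.005,0.117,0,0,0.005,0.117,0]

```text
t: 17.23
tool_pos: [0.5572, -0.0583, 0.0092]
tool_rot: [-2.026, -2.395, -0.004]
contact_force: [-0.7, 0.1, -0.1]
opening: 0.06
```

Request:
step_arm:
  targets: [0,0,0,0,0,0,0,0,0,0,0,0,0,0,0,0,0,0,0,0,0,0,0,0,0,0,0,0,0,0,0,0]
  grip: 0.025
  force: 40

```text
t: 17.9
tool_pos: [0.5589, -0.0585, 0.0112]
tool_rot: [-2.028, -2.397, -0.007]
contact_force: [-1.2, 1.2, 5.6]
opening: 0.0367
```

Request:
step_arm:
  targets: [0,0,-0.004,0,0,0,-0.014,0,0,0,-0.035,0,0,0,-0.06,0,0,0,-0.085,0,0,0,-0.102,0,0,0,-0.11,0,0,0,-0.11,0,0,0,-0.11,0]

```text
t: 18.65
tool_pos: [0.5584, -0.059, 0.121]
tool_rot: [-2.028, -2.397, -0.007]
contact_force: [-0.8, -0.6, -1.8]
opening: 0.037
```

```bash
python3 -c "
from h import *
delta(596.3,364.9,125,99.5)
p=imaging.get_image('wrist');save(p,'w9')"
```

```text
t 18.65 pos [ 0.5584 -0.059   0.121 ] phi 99.5 tilt 0.27 q [-0.24 -0.    1.86  0.    1.28 -1.98] open 0.037 F [-0.8 -0.6 -1.8]
  shift [ 0.4118  0.1077 -0.002 ] roll 0.001 total mm 425.64212924159835
```

View pics/w9.png

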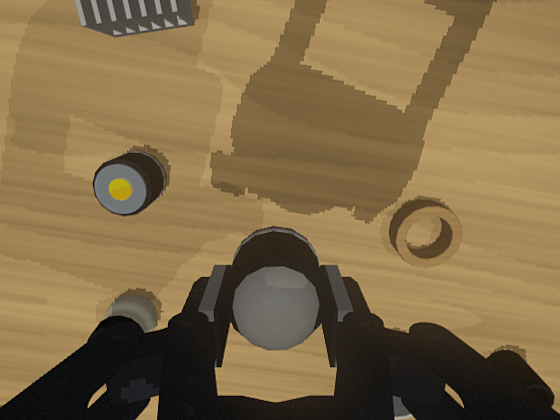

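The lamp is held upright at (276,300). I'll carry it to the narrow end compartment.

Request:
step_arm:
  targets: [0.01,0.003,0,0,0.037,0.01,0,0,0.072,0.019,0,0,0.11,0.029,-0.001,0,0.149,0.039,-0.001,0,0.188,0.049,-0.001,0,0.227,0.059,-0.001,0,0.266,0.07,-0.001,0,0.305,0.08,-0.002,0,0.342,0.09,-0.002,0,0.374,0.098,-0.002,0,0.396,0.104,-0.002,0]

```text
t: 19.7
tool_pos: [0.5927, 0.3526, 0.1216]
tool_rot: [-2.022, -2.397, -0.002]
contact_force: [0.1, -0.4, -1.8]
opening: 0.0364
```

Request:
step_arm:
  targets: [0.008,0.003,0,0,0.012,0.004,0,0,0.012,0.004,0,0,0.012,0.004,0,0]

```text
t: 20.03
tool_pos: [0.5942, 0.3639, 0.1205]
tool_rot: [-2.023, -2.396, 0.002]
contact_force: [0.2, 0.0, -1.8]
opening: 0.0367
```

```bash
python3 -c "
from h import *
delta(596.3,364.9,15,99.5)
p=imaging.get_image('wrist');save(p,'w10')"
```

```text
t 20.03 pos [0.5942 0.3639 0.1205] phi 99.7 tilt 0.37 q [ 0.44  0.3   1.52  0.01  1.32 -1.3 ] open 0.0367 F [ 0.2  0.  -1.8]
  shift [0.0002 0.0028 0.1055] roll 0.003 total mm 105.55642711670514
```

View pics/w10.png

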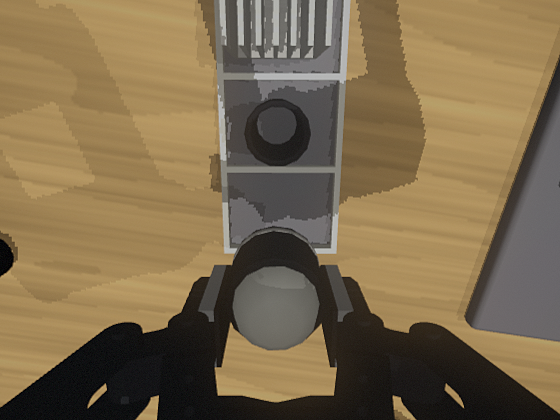

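Lined up over the end compartment, with the tube upright at (277,130). I'll lower the lamp.

Request:
step_arm:
  targets: [0,0.001,0.008,0,0,0.001,0.028,0,0,0.001,0.052,0,0,0.001,0.074,0,0,0.001,0.088,0,0,0.001,0.095,0,0,0.001,0.099,0,0,0.001,0.102,0,0,0.001,0.104,0,0,0.001,0.105,0,0,0.001,0.105,0]

```text
t: 21.0
tool_pos: [0.5956, 0.3645, 0.017]
tool_rot: [-2.024, -2.396, -0.002]
contact_force: [0.7, -0.1, -1.2]
opening: 0.0372
```

Request:
step_arm:
  targets: [0,0,0.001,0,0,0,0.002,0,0,0,0.002,0]

```text
t: 21.25
tool_pos: [0.5958, 0.3647, 0.0153]
tool_rot: [-2.024, -2.396, -0.003]
contact_force: [0.1, -0.2, 0.5]
opening: 0.0367
```

Request:
step_arm:
  targets: [0,0,0.001,0,0,0,0.001,0]

```text
t: 21.42
tool_pos: [0.5959, 0.3647, 0.0153]
tool_rot: [-2.024, -2.396, -0.002]
contact_force: [-3.3, -1.5, 4.4]
opening: 0.0364
```

Contact. I'll release with a small opening, then back off.

Request:
step_arm:
  targets: [0,0,0,0,0,0,0,0,0,0,0,0,0,0,0,0,0,0,-0.01,0,0,0,-0.03,0,0,0,-0.06,0,0,0,-0.088,0,0,0,-0.108,0,0,0,-0.115,0,0,0,-0.115,0]
  grip: 0.05

```text
t: 22.33
tool_pos: [0.5979, 0.365, 0.1341]
tool_rot: [-2.025, -2.398, -0.011]
contact_force: [-0.3, 0.1, -0.5]
opening: 0.0499
```

```bash
python3 -c "
from h import *
delta(676.3,52.6,130,99.5)
wr('w11',596.3,364.9,30,55,30)"
```

```text
t 22.33 pos [0.5979 0.365  0.1341] phi 99.6 tilt 0.42 q [ 0.44  0.29  1.51  0.01  1.33 -1.3 ] open 0.0499 F [-0.3  0.1 -0.5]
  shift [-0.3211  0.025   0.0021] roll 0.002 total mm 322.10804781987946
wrist 2453 h 0.0444 rect ((592.7313232421875, 363.6815185546875), (37.28224182128906, 37.31927490234375), 62.0341682434082) circ ((593.0682983398438, 363.6586608886719), 19.07253646850586)
```

View pics/w11.png

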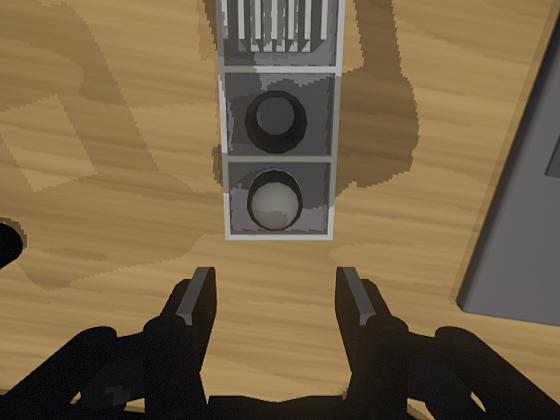

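The domed lamp stands in the end compartment at (275,200), measured at (593,364) mm. Next is the reflector.

Request:
step_arm:
  targets: [-0.01,0.001,0,0,-0.035,0.003,0,0,-0.07,0.005,0,0,-0.105,0.008,0.001,0,-0.14,0.011,0.001,0,-0.175,0.014,0.001,0,-0.21,0.017,0.001,0,-0.245,0.019,0.002,0,-0.277,0.022,0.002,0,-0.303,0.024,0.002,0,-0.318,0.025,0.002,0,-0.321,0.025,0.002,0]
  grip: 0.07

```text
t: 23.38
tool_pos: [0.6743, 0.0491, 0.1254]
tool_rot: [-2.027, -2.392, -0.001]
contact_force: [-0.1, 0.3, -0.2]
opening: 0.07
```

Request:
step_arm:
  targets: [0,0,0,0,0,0,0,0]

```text
t: 23.55
tool_pos: [0.6734, 0.0497, 0.124]
tool_rot: [-2.025, -2.39, 0.001]
contact_force: [0.3, 0.6, -0.7]
opening: 0.0697
```

```bash
python3 -c "
from h import *
delta(676.3,52.6,17,99.5)
wr('w12',676.3,52.6,38,50,35)"
```

```text
t 23.55 pos [0.6734 0.0497 0.124 ] phi 99.4 tilt 0.5 q [-0.04  0.25  1.57  0.01  1.32 -1.78] open 0.0697 F [ 0.3  0.6 -0.7]
  shift [0.0017 0.004  0.107 ] roll -0.001 total mm 107.05568743366383
wrist 1245 h 0.043 rect ((676.7427978515625, 53.28651428222656), (45.544822692871094, 44.88783264160156), 0.883996844291687) circ ((676.79150390625, 53.56819534301758), 23.10700798034668)
```

View pics/w12.png

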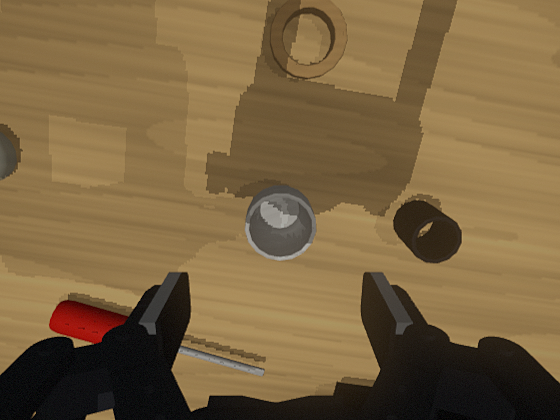

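The reflector is at (281,222), with the short tube well to the right at (430,230). I'll descend.

Request:
step_arm:
  targets: [0,0.001,0.008,0,0.002,0.003,0.028,0,0.003,0.003,0.053,0,0.003,0.003,0.077,0,0.003,0.003,0.095,0,0.003,0.003,0.104,0,0.003,0.003,0.107,0,0.003,0.003,0.107,0,0.003,0.003,0.107,0]

```text
t: 24.35
tool_pos: [0.6762, 0.0547, 0.0186]
tool_rot: [-2.025, -2.393, -0.002]
contact_force: [0.8, -0.5, 0.1]
opening: 0.0698
```

Request:
step_arm:
  targets: [0,0,0,0,0,0,0,0,0,0,0,0,0,0,0,0,0,0,0,0,0,0,0,0,0,0,0,0,0,0,0,0]
  grip: 0.035
  force: 35

```text
t: 25.02
tool_pos: [0.6779, 0.0547, 0.0209]
tool_rot: [-2.027, -2.395, -0.006]
contact_force: [-0.1, 1.0, 5.8]
opening: 0.044
```

Request:
step_arm:
  targets: [0,0,-0.004,0,0,0,-0.014,0,0,0,-0.035,0,0,0,-0.06,0,0,0,-0.085,0,0,0,-0.102,0,0,0,-0.11,0,0,0,-0.11,0,0,0,-0.11,0]

```text
t: 25.77
tool_pos: [0.6777, 0.0541, 0.1308]
tool_rot: [-2.027, -2.395, -0.006]
contact_force: [-0.0, -0.0, -1.4]
opening: 0.0444
```

```bash
python3 -c "
from h import *
delta(490.1,-347.8,130,93.2)
p=imaging.get_image('wrist');save(p,'w13')"
```

```text
t 25.77 pos [0.6777 0.0541 0.1308] phi 99.5 tilt 0.32 q [-0.03  0.25  1.56  0.01  1.33 -1.77] open 0.0444 F [-0.  -0.  -1.4]
  shift [-0.3653 -0.2515 -0.0013] roll 0.11 total mm 443.50200635952734
```

View pics/w13.png

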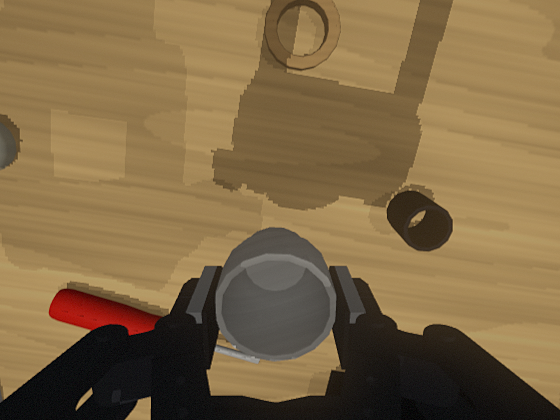

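The reflector is gripped on its band, level, at (275,300). I'll carry it to tray_two's narrow compartment at well over 100 mm clearance.

Request:
step_arm:
  targets: [-0.008,-0.005,0,0,-0.03,-0.02,0,0.01,-0.06,-0.041,0,0.02,-0.092,-0.063,0,0.04,-0.125,-0.086,0,0.05,-0.158,-0.109,0,0.06,-0.191,-0.131,0,0.07,-0.224,-0.154,0,0.08,-0.257,-0.177,0,0.09,-0.29,-0.2,0,0.1,-0.32,-0.22,0,0.11,-0.345,-0.238,0,0.11]

```text
t: 26.82
tool_pos: [0.4966, -0.3274, 0.1259]
tool_rot: [-2.154, -2.275, -0.002]
contact_force: [0.2, -0.2, -1.2]
opening: 0.044
```

```bash
python3 -c "
from h import *
delta(490.1,-347.8,130,93.2)"
```

```text
t 26.82 pos [ 0.4966 -0.3274  0.1259] phi 93.1 tilt 0.51 q [-0.71  0.07  1.77  0.    1.3  -2.33] open 0.044 F [ 0.2 -0.2 -1.2]
  shift [-0.02   -0.0076 -0.0042] roll -0.002 total mm 21.821690655530926
```

Request:
step_arm:
  targets: [-0.013,-0.005,-0.001,0,-0.019,-0.007,-0.001,0,-0.02,-0.007,-0.001,0,-0.02,-0.007,-0.001,0,-0.02,-0.007,-0.001,0]

```text
t: 27.23
tool_pos: [0.4909, -0.3465, 0.1261]
tool_rot: [-2.152, -2.275, -0.003]
contact_force: [-0.2, 0.4, -0.5]
opening: 0.0445
```

```bash
python3 -c "
from h import *
delta(490.1,-347.8,25,93.2)
p=imaging.get_image('wrist');save(p,'w14')"
```

```text
t 27.23 pos [ 0.4909 -0.3465  0.1261] phi 93.2 tilt 0.59 q [-0.74  0.09  1.76  0.    1.31 -2.37] open 0.0445 F [-0.2  0.4 -0.5]
  shift [-0.0021 -0.0002  0.1011] roll -0.0 total mm 101.15368646213732
```

View pics/w14.png

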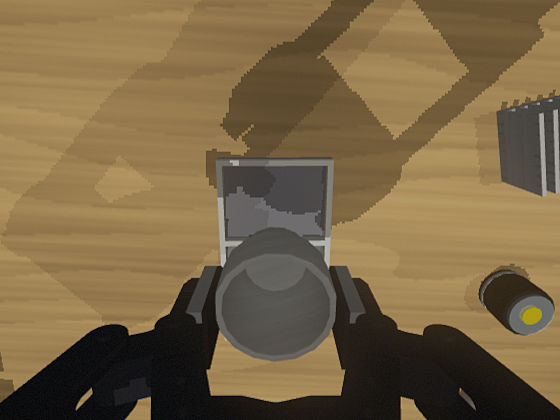

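The tray's narrow compartment is in line with the gripper at (275,200), the usual parallax offset. I'll lower the reflector.

Request:
step_arm:
  targets: [-0.001,-0.001,0.008,0,-0.002,-0.001,0.028,0,-0.002,-0.001,0.05,0,-0.002,-0.001,0.07,0,-0.002,-0.001,0.084,0,-0.002,-0.001,0.091,0,-0.002,-0.001,0.095,0,-0.002,-0.001,0.098,0,-0.002,-0.001,0.1,0,-0.002,-0.001,0.101,0,-0.002,-0.001,0.101,0]

```text
t: 28.2
tool_pos: [0.49, -0.3481, 0.0261]
tool_rot: [-2.153, -2.277, -0.002]
contact_force: [-0.2, -0.6, -0.6]
opening: 0.0441
```

Request:
step_arm:
  targets: [0,0,0.001,0,0,0,0.002,0,0,0,0.002,0]

```text
t: 28.45
tool_pos: [0.4905, -0.3486, 0.025]
tool_rot: [-2.154, -2.278, -0.002]
contact_force: [0.8, 0.3, 0.4]
opening: 0.0443
```

Request:
step_arm:
  targets: [0,0,0.001,0,0,0,0.001,0]

```text
t: 28.62
tool_pos: [0.4906, -0.3486, 0.0249]
tool_rot: [-2.154, -2.277, -0.002]
contact_force: [-3.7, 1.3, 5.9]
opening: 0.044
```

Request:
step_arm:
  targets: [0,0,0,0,0,0,0,0,0,0,0,0,0,0,0,0,0,0,-0.01,0,0,0,-0.03,0,0,0,-0.06,0,0,0,-0.085,0,0,0,-0.1,0,0,0,-0.105,0,0,0,-0.105,0]
  grip: 0.06

```text
t: 29.53
tool_pos: [0.492, -0.3501, 0.1324]
tool_rot: [-2.156, -2.281, -0.003]
contact_force: [0.0, 0.9, -0.9]
opening: 0.0599
```

```bash
python3 -c "
from h import *
delta(434,-163.4,130,107.7)
wr('w15',490,-348,40,55,30)"
```

```text
t 29.53 pos [ 0.492  -0.3501  0.1324] phi 93.2 tilt 0.2 q [-0.74  0.08  1.75  0.    1.31 -2.37] open 0.0599 F [ 0.   0.9 -0.9]
  shift [ 0.1897 -0.0474  0.0031] roll -0.253 total mm 195.5503897568755
wrist 1317 h 0.0466 rect ((489.38970947265625, -349.2008056640625), (45.28007507324219, 45.3255615234375), 81.47087860107422) circ ((489.67779541015625, -349.1044006347656), 23.031801223754883)
```

View pics/w15.png

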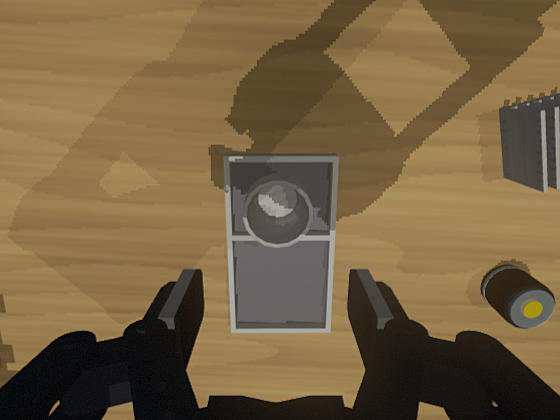

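The reflector is in the narrow compartment at (278,210), measured at (490,-349) mm. The last part is the low sink.

Request:
step_arm:
  targets: [0.006,-0.001,0,-0.01,0.022,-0.005,0,-0.03,0.045,-0.011,0,-0.06,0.07,-0.017,0.001,-0.1,0.095,-0.023,0.001,-0.14,0.12,-0.03,0.002,-0.18,0.145,-0.036,0.002,-0.21,0.167,-0.042,0.003,-0.24,0.183,-0.046,0.003,-0.253,0.19,-0.047,0.003,-0.253,0.19,-0.047,0.003,-0.253,0.19,-0.047,0.003,-0.253]
  grip: 0.08

```text
t: 30.58
tool_pos: [0.4333, -0.1622, 0.1279]
tool_rot: [-1.849, -2.532, -0.003]
contact_force: [-0.9, -0.5, -0.5]
opening: 0.0802
```

```bash
python3 -c "
from h import *
delta(434,-163.4,16,107.7)
wr('w16',434,-163.4,38,52,50)"
```

```text
t 30.58 pos [ 0.4333 -0.1622  0.1279] phi 107.7 tilt 0.4 q [-0.52 -0.26  2.08  0.    1.33 -2.4 ] open 0.0802 F [-0.9 -0.5 -0.5]
  shift [-0.0021  0.0005  0.1119] roll 0.0 total mm 111.87984740544275
wrist 2552 h 0.0436 rect ((433.5745849609375, -162.47816467285156), (52.45580291748047, 52.12971496582031), 17.48761558532715) circ ((433.4959716796875, -162.50515747070312), 36.490814208984375)
```

View pics/w16.png

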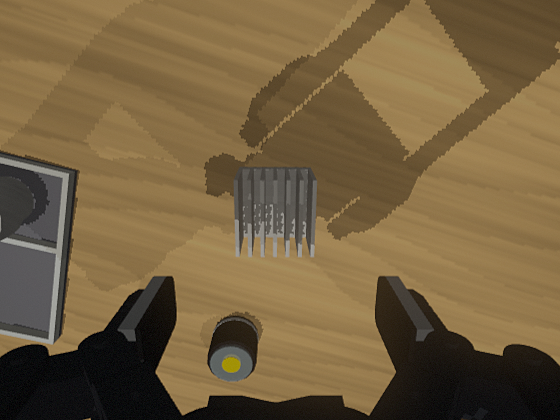

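The low sink is square to the jaws at (276,210). The flat lamp sits behind it at (233,345), clear of the fingers.

Request:
step_arm:
  targets: [-0.001,0,0.008,0,-0.001,0,0.03,0,-0.001,0,0.056,0,-0.001,0,0.08,0,-0.001,0,0.099,0,-0.001,0,0.109,0,-0.001,0,0.112,0,-0.001,0,0.112,0,-0.001,0,0.112,0]

```text
t: 31.38
tool_pos: [0.4343, -0.1637, 0.017]
tool_rot: [-1.851, -2.532, -0.003]
contact_force: [-0.2, -0.3, -0.1]
opening: 0.0796
```

Request:
step_arm:
  targets: [0,0,0,0,0,0,0,0,0,0,0,0,0,0,0,0,0,0,0,0,0,0,0,0,0,0,0,0,0,0,0,0]
  grip: 0.04
  force: 50

```text
t: 32.05
tool_pos: [0.4356, -0.1643, 0.0188]
tool_rot: [-1.853, -2.535, -0.004]
contact_force: [-1.4, 0.9, 6.7]
opening: 0.0506
```

Request:
step_arm:
  targets: [0,0,-0.004,0,0,0,-0.014,0,0,0,-0.035,0,0,0,-0.06,0,0,0,-0.085,0,0,0,-0.102,0,0,0,-0.11,0,0,0,-0.11,0,0,0,-0.11,0]

```text
t: 32.8
tool_pos: [0.4353, -0.1646, 0.1285]
tool_rot: [-1.853, -2.534, -0.004]
contact_force: [-1.1, -0.2, -2.8]
opening: 0.0509
```

```bash
python3 -c "
from h import *
delta(561.1,-343.8,125,93.2)
p=imaging.get_image('wrist');save(p,'w17')"
```

```text
t 32.8 pos [ 0.4353 -0.1646  0.1285] phi 107.7 tilt 0.19 q [-0.52 -0.26  2.07  0.    1.32 -2.4 ] open 0.0509 F [-1.1 -0.2 -2.8]
  shift [-0.209   0.0655  0.0029] roll 0.252 total mm 219.00015970607384
```

View pics/w17.png

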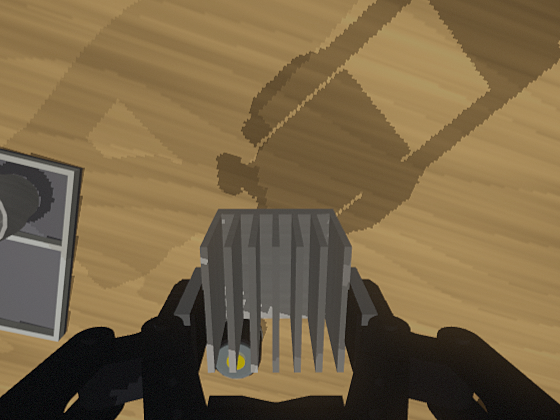

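Held level at (278,290). I'll carry it to the wide compartment of tray_two.

Request:
step_arm:
  targets: [-0.005,0.002,0,0.01,-0.02,0.006,0,0.03,-0.042,0.013,0,0.05,-0.067,0.021,0,0.08,-0.092,0.029,0.001,0.11,-0.117,0.037,0.001,0.14,-0.142,0.045,0.001,0.17,-0.167,0.052,0.002,0.2,-0.187,0.059,0.002,0.23,-0.202,0.063,0.002,0.252,-0.208,0.065,0.002,0.252,-0.208,0.065,0.002,0.252]

```text
t: 33.85
tool_pos: [0.5595, -0.3433, 0.1224]
tool_rot: [-2.154, -2.277, -0.003]
contact_force: [-0.2, 0.4, -1.9]
opening: 0.0511
```

Request:
step_arm:
  targets: [0,0,0,0,0,0,0,0]

```text
t: 34.02
tool_pos: [0.5586, -0.3423, 0.121]
tool_rot: [-2.152, -2.276, -0.002]
contact_force: [-0.0, 0.0, -1.6]
opening: 0.0508
```

```bash
python3 -c "
from h import *
delta(561.1,-343.8,22.5,93.2)
p=imaging.get_image('wrist');save(p,'w18')"
```

```text
t 34.02 pos [ 0.5586 -0.3423  0.121 ] phi 93.2 tilt 0.56 q [-0.66  0.21  1.62  0.    1.31 -2.29] open 0.0508 F [-0.   0.  -1.6]
  shift [-0.0024  0.0029  0.0985] roll 0.0 total mm 98.55166083032519
```

View pics/w18.png

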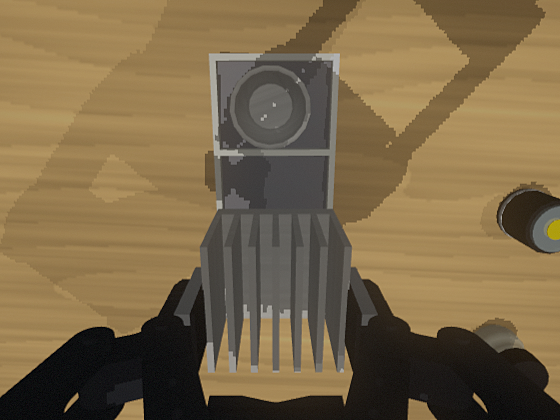

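The sink is lined up behind the divider (row 152), and the reflector is upright at (270,105). I'll lower it.

Request:
step_arm:
  targets: [-0.001,0.001,0.008,0,-0.002,0.002,0.028,0,-0.002,0.002,0.05,0,-0.002,0.002,0.07,0,-0.002,0.002,0.083,0,-0.002,0.002,0.09,0,-0.002,0.002,0.094,0,-0.002,0.002,0.096,0,-0.002,0.002,0.098,0,-0.002,0.002,0.098,0,-0.002,0.002,0.098,0]

```text
t: 34.98
tool_pos: [0.561, -0.344, 0.0245]
tool_rot: [-2.153, -2.278, -0.003]
contact_force: [0.3, -0.7, -2.6]
opening: 0.0514
```

Request:
step_arm:
  targets: [0,0,0.001,0,0,0,0.002,0,0,0,0.002,0]

```text
t: 35.23
tool_pos: [0.5612, -0.3442, 0.023]
tool_rot: [-2.154, -2.278, -0.003]
contact_force: [0.6, 0.9, -0.1]
opening: 0.0515
```

Request:
step_arm:
  targets: [0,0,0.001,0,0,0,0.001,0]

```text
t: 35.4
tool_pos: [0.5612, -0.3442, 0.0229]
tool_rot: [-2.153, -2.278, -0.002]
contact_force: [-3.4, 1.5, 5.0]
opening: 0.0509
```

Request:
step_arm:
  targets: [0,0,0,0,0,0,0,0,0,0,0,0,0,0,0,0,0,0,-0.01,0,0,0,-0.03,0,0,0,-0.06,0,0,0,-0.09,0,0,0,-0.115,0,0,0,-0.125,0,0,0,-0.125,0]
  grip: 0.07

```text
t: 36.32
tool_pos: [0.5636, -0.3464, 0.1526]
tool_rot: [2.157, 2.283, 0.004]
contact_force: [-0.1, 0.3, 0.3]
opening: 0.0701
```

```bash
python3 -c "
from h import *
delta(400,-300,300,93.2)
wr('w19',561,-344,40,55,45)
C0=np.load('top0d.npy')
p=imaging.get_image('top');save(p,'t19');C=cloud(p)
for n,x,y,a,b,r in [('ts',670,155,34,50,25),('lf',555,-159,30,45,25),('meter',439,153,14,30,45),('sinkT',470,341,62,80,45),('tube',537,355,62,80,25),('dome',596,365,40,60,28),('refl',490,-348,38,55,30),('sinkL',561,-344,38,56,45)]:
  for c in (C0,C):
    k=(c[...,2]>a/1e3)&(c[...,2]<b/1e3)&(np.hypot(c[...,0]-x/1e3,c[...,1]-y/1e3)<r/1e3)
    if k.sum()>20:
      q=(c[k][:,:2]*1000).astype(np.float32);print(n,k.sum(),np.round(cv2.minAreaRect(q)[0],1),(c[k][:,2].mean()*1e3).round(1))
p=imaging.get_image('side');save(p,'s19')
"
```

```text
t 36.32 pos [ 0.5636 -0.3464  0.1526] phi 93.2 tilt 0.14 q [-0.66  0.19  1.59  0.    1.35 -2.29] open 0.0701 F [-0.1  0.3  0.3]
  shift [ 0.0557 -0.1604 -0.1478] roll 0.001 total mm 225.06708324996023
wrist 2230 h 0.0474 rect ((560.2420654296875, -344.6836242675781), (52.41397476196289, 52.14521789550781), 3.1267666816711426) circ ((560.3361206054688, -344.826171875), 36.80244064331055)
ts 77 [670.2 155.7] 38.8
ts 77 [669.5 155.3] 38.7
lf 229 [ 554.9 -158.9] 35.8
lf 226 [ 555.  -158.7] 36.0
meter 634 [439.1 153.2] 21.0
meter 635 [439.2 153.1] 21.2
sinkT 475 [470.5 341.9] 68.4
tube 116 [536.1 353. ] 68.6
dome 145 [592.3 361.7] 47.0
refl 142 [ 490.5 -349.8] 45.6
sinkL 377 [ 560.3 -345.1] 45.0
```

View pics/w19.png

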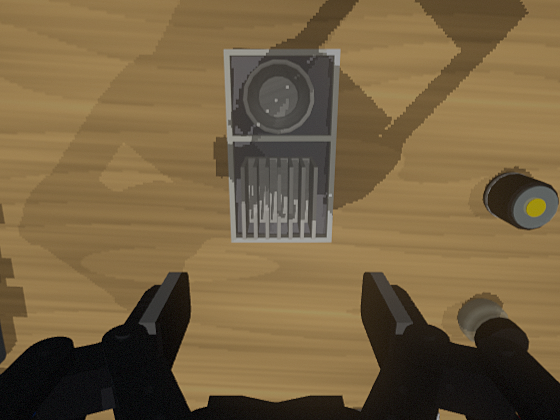

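View pics/s19.png

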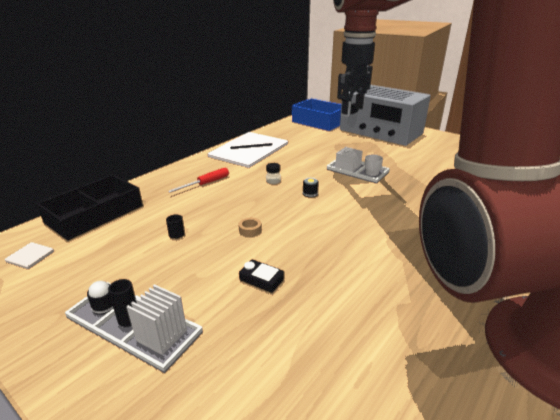

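View pics/t19.png

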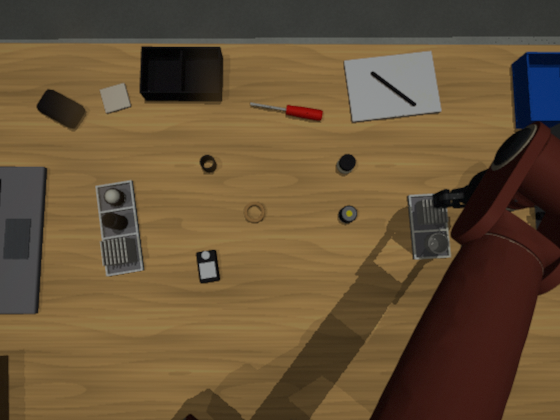

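All five parts stand upright in their compartments, and the three parts to leave have moved less than 1 mm. The gripper is clear, so I'm handing the job in.

```bash
python3 -c "
from station import ticket
print(ticket.finish_job())"
```

```text
the job is handed in; nothing more can be done
None
```

Both kits are made up, and I handed the job in at about 36.5 s of the 112 s allowed. Each part was lowered until the wrist force showed contact, then released; nothing was dropped or knocked.

My last measurements put every part well inside the limits of 18 mm along and 24 mm across:

| Part | Compartment | Offset from centre |
|---|---|---|
| Tall heat sink | tray_three, wide | about 4 mm |
| Long lens tube | tray_three, middle | 0–2 mm |
| Domed lamp | tray_three, narrow end | 3–5 mm |
| Low heat sink | tray_two, wide | about 1–2 mm |
| Reflector cup | tray_two, narrow | about 1–2 mm |

- **Parts left alone:** the short tube, flat lamp and meter are within 1 mm of where they started, and the gripper was clear and open at the end.
- **Flatness:** tops measured by wrist camera before and after show the long tube (+3.5 mm) and low sink (+3.8 mm) raised by about the 4 mm tray floor. The other three I judged flat from the contact force on setting down and from the pictures.
- **Disagreements:** the top and wrist cameras differ by about 2 mm on the tube and lamp, roughly the calibration error. The detection networks returned several wrong candidates, such as one offering the low heat sink as tray_three. I identified parts by measured height, outline and looking at the pictures instead.

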